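Move three samples each to its own station

TASK

Three things stand on the wrong stations: put the flat culture dish on the weighing pan of the pocket scale, the open white pot on the stirrer's round plate and the capped bottle on the cork mat, each in the middle of its pan, plate or mat, upright and released. Each station has room for only one, so park one on a free patch of the bench on the way. Keep all three upright throughout, and do not move or knock over the measuring cylinder or the roll of tape.

Things in the scene. Friction and masses are not known exactly. Their poses are not given: they have to be found in the camera images.
- bottle_mid (a point): Capped white bottle, round, 41 mm in diameter up to its shoulder about 50 mm above its underside, 80 mm tall with its narrower ribbed cap. Loose. The point lies on its axis half-way up, 40 mm above its underside; z up. Starts standing on the pocket scale; belongs on the cork mat.
- pot_mid (a point): Open white plastic pot, round and tapering: 47 mm across the rim, about 35 mm across the foot, 54 mm tall, empty, light. Loose. The point lies on its axis half-way up, 27 mm above its underside; z up. Starts on the cork mat; belongs on the stirrer plate.
- dish_mid (a point): Flat round culture dish, 60 mm in diameter, 15 mm tall, can be gripped across its rim. Loose. The point lies on its axis half-way up, 7.5 mm above its underside; z up. Starts on the stirrer plate; belongs on the pocket scale.
- pan (a point): Middle of the square-cornered flat weighing pan (77 x 66 mm) of an open pocket scale: a flat grey body 126 x 84 mm, with the pan towards one end and two keys at the other, fixed to the bench. The point lies on the pan's top face, 23 mm above the bench and 15.5 mm from the body's middle, away from the keys; x along the long side towards the keys, z up.
- plate (a point): Middle of the stirrer's plate: a small white box, 104 x 100 mm, with a black knob on its front and a round white plate 86 mm in diameter on top, fixed to the bench. The point lies on the plate's top face, 44 mm above the bench; z up.
- mat (a point): Middle of the round cork mat, 92 mm in diameter, 10 mm thick, fixed to the bench. The point lies on its top face, 10 mm above the bench; z up.
- cylinder_mid (a point): Slender clear measuring cylinder, 40 mm across, 170 mm tall, loose, a bystander that stays where it is. The point lies on its axis half-way up, 85 mm above the bench; z up.
- tape_mid (a point): Roll of beige tape lying flat, 76 mm across, 19 mm high, loose, a bystander that stays where it is. The point lies at its centre, 9.5 mm above the bench; z up.

How it is judged:
By the outcome, as a careful person would: the job done as asked, in the order asked, and still so for the second after the job is handed in, with the robot touching nothing.
It also fails if it takes over 104 s, if anything falls off the work surface, if the arm or the gripper's body presses on something with over 40 N, if the wrist force passes 120 N, or if a joint passes its speed limit or range.

ROBOT

A 6-joint arm with a two-finger parallel gripper is mounted at the origin on the work surface; the furniture and walls round the work are solid. World frame = base frame: x ahead of the robot, y to its left, z up, the work surface at z = 0. Lengths are in mm, angles in rad, forces in N, time in s.
With the tool pointing down it reaches from about 275 to 825 mm from the base axis. Payload 5.2 kg.
Tool frame: the origin (TCP) lies at the very end of the fingers, on their centre line; the grasp point (between the pads) lies 19 mm behind it; z points along the fingers, y is the line along which they close (so a half turn about z gives the same grasp; the last joint's range is limited). The gripper opens to 93 mm and grips with 3 to 60 N. Pads are 15 mm wide; open, the fingers measure 128 mm over their backs; the gripper's body (75 mm by 188 mm) begins 65 mm behind the grasp point.
Start: joints at [0.939, 0.259, 1.535, -0, 1.348, -0.203], TCP at [228.658, 500.22, 179.953] pointing down, gripper open.
Joint ranges: [-3.14, 3.14], [-0.91, 2.08], [0.19, 2.58], [-1.22, 4.36], [0.22, 2.71], [-3.12, 3.12]. Speed limits (rad/s): [2.57, 2.57, 3.14, 3.14, 3.14, 3.14].

INTERFACE

Orientations are given as [roll, pitch, yaw] about the fixed x, y, z axes, in that order (R = Rz(yaw) Ry(pitch) Rx(roll)).
In Python, from bench import robot gives the robot as it stands. The module is installed in compiled form; this text tells all that it offers. Calls block until the motion is done:
- robot.move_ptp(position, orientation): joint-space move of the TCP to a pose.
- robot.move_linear(position, ori=None, speed=150, f_stop=None): straight line of the TCP; ori=None keeps the orientation; speed is the mean speed in mm/s. With f_stop (N) it stops when the force on the tool has changed by that much, and returns True; else False.
- robot.move_j(angles): joint-space move.
- robot.move_gripper(opening): opening from 0.0 (shut) to 1.0 (fully open); the grip force is fixed at half the most; returns when the fingers have stopped.
- robot.sleep(seconds).
- robot.inverse_kinematics(position, orientation): joint angles nearest the present ones, or None.
- robot.get_image(name): name is "scene" or "top"; returns a dict with "img" (384x512x3 uint8, blue, green, red), "fovy" (degrees; the focal length in pixels is half the picture's height over the tangent of half this angle, whatever the lens; pixels are square), "cx", "cy" (the principal point, pixels), "eye" and "orientation" of the camera in the world. Camera axes: x right, y down, z forward; pixel columns grow to the right and rows downward; lengths in mm; the calibration is good to about 2 mm. A picture is of the moment at which its call begins. There is no depth.
A pose or a line that the arm cannot do raises robot.MotionError and nothing moves.
- robot.hand_in(): hands the job in; it is judged then, once.
Readings, each from a call of its own:
- robot.current_t(): time.
- robot.current_qpos(): joint angles.
- robot.current_joint_vel(): joint speeds.
- robot.current_joint_efforts(): joint torques, N m.
- robot.current_tcp_pos(): TCP position.
- robot.current_eef_rot(): TCP orientation.
- robot.current_contact_force(): force on the tool from outside, world axes, zero at the start.
- robot.current_ft_torque(): the same for the moment, N m.
- robot.current_gripper_width(): opening from 0.0 (shut) to 1.0 (fully open).
- robot.current_finger_force(): force on a finger pad.
Only numpy, scipy, OpenCV 4.12 (cv2) and the standard library are available. Lean on these libraries where they do the work, as an engineer would, in place of code of your own. Each camera call takes 0.05 s, during which the arm holds its last target. There are 200 camera calls.

## Working session

There is one attempt and no reset: what is moved stays moved. The work goes in short steps, each a Python script; the robot and the scene stay as the last script left them, time stands still between calls to the robot, and variables do not carry over. Pictures are saved under pics/ and viewed, at most 14 in all, crops included, and the job is handed in when it is done.

```bash
mkdir -p pics
python3 - <<'E'
from bench import robot
import cv2
for n in ("scene","top"):
    d=robot.get_image(n); cv2.imwrite(f"pics/{n}0.png",d["img"])
    print(n,{k:v for k,v in d.items() if k!="img"})
print(robot.current_t(),robot.current_tcp_pos(),robot.current_eef_rot())
E
```

```text
scene {'fovy': 50.160683205346864, 'cx': 251.93898020509576, 'cy': 187.9885237221143, 'eye': array([ -11.69328563, -749.1118326 ,  845.23659666]), 'orientation': array([-2.25921305, -0.00306702, -0.63638918])}
top {'fovy': 52.88979951005208, 'cx': 252.36173946652025, 'cy': 190.39353263265602, 'eye': array([ 323.22452858,   -2.23574801, 1025.35079483]), 'orientation': array([-2.93987065, -0.00423128, -1.54147414])}
0.1 [228.30240285 499.77742274 179.22519913] [-3.14001212e+00 -3.08304930e-04  2.71287933e+00]
```

View pics/scene0.png

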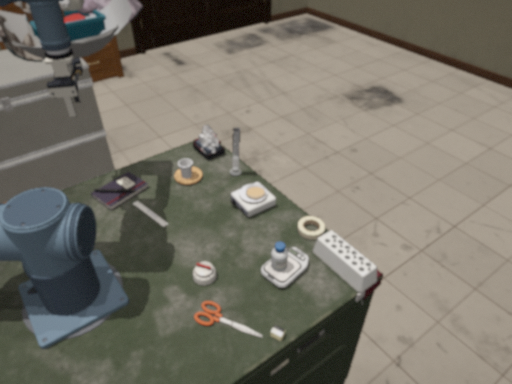

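View pics/top0.png

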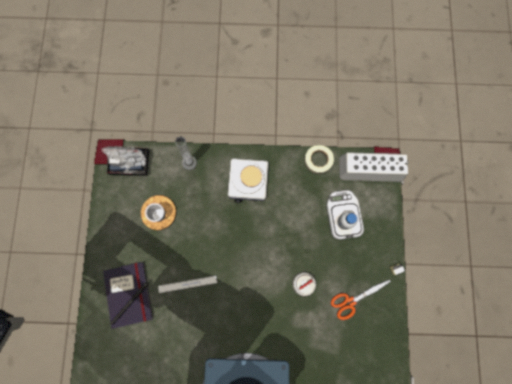

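The top view shows the dish on the stirrer at about (250,177), the bottle on the scale (347,217), the pot on the mat (157,212), the cylinder (187,155) and the tape (319,158). The middle of the bench is free. Next I'll zoom in on both views.

```bash
cat > h.py <<'E'
from bench import robot
import cv2, numpy as np
from scipy.spatial.transform import Rotation as R
def cam(n):
    d=robot.get_image(n); d["R"]=R.from_euler("xyz",d["orientation"]).as_matrix()
    d["f"]=192/np.tan(np.radians(d["fovy"])/2); return d
def ray(d,u,v): return d["R"]@np.array([(u-d["cx"])/d["f"],(v-d["cy"])/d["f"],1])
def onz(d,u,v,z):
    r=ray(d,u,v); return (d["eye"]+r*(z-d["eye"][2])/r[2]).round(1)
def proj(d,p):
    c=d["R"].T@(np.array(p)-d["eye"]); return (c[:2]/c[2]*d["f"]+[d["cx"],d["cy"]]).round(1)
def crops(d,boxes,name,k):
    cv2.imwrite(name,np.hstack([cv2.resize(d["img"][y:y+64,x:x+64],None,fx=k,fy=k,interpolation=cv2.INTER_CUBIC) for x,y in boxes]))
E
python3 - <<'E'
from h import *
t=cam("top"); s=cam("scene")
a=[(216,146),(314,184),(126,180)]; b=[(222,166),(254,232),(156,140)]
crops(t,a,"pics/ct.png",4.1); crops(s,b,"pics/cs.png",4.1)
A=cv2.imread("pics/ct.png");B=cv2.imread("pics/cs.png");cv2.imwrite("pics/c1.png",np.vstack([A,B]))
print(A.shape)
E
```

```text
(262, 786, 3)
```

View pics/c1.png

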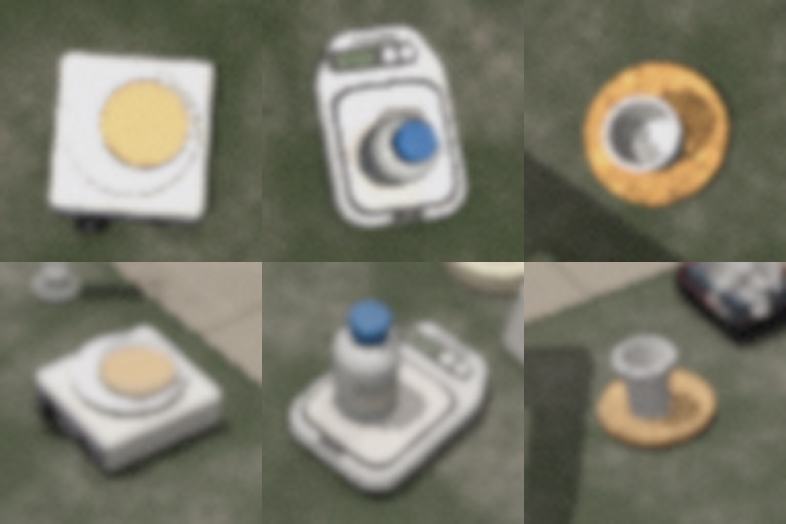

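The crops show the dish's yellow disc right of the stirrer's middle, the faint plate circle around it, the blue cap of the bottle on the pan, and the grey pot left on the orange mat. All three can be found with colour masks.

```bash
cat >> h.py <<'E'
def blob(m,box):
    x,y,w,h=box; c,_=cv2.findContours(m[y:y+h,x:x+w].astype(np.uint8),cv2.RETR_EXTERNAL,cv2.CHAIN_APPROX_NONE)
    c=max(c,key=cv2.contourArea)+np.array([x,y]); return cv2.convexHull(c)
def up(d,k=4): # upscaled so that contours are sub-pixel; coords (u+.5)*k-.5
    return cv2.resize(d["img"],None,fx=k,fy=k,interpolation=cv2.INTER_CUBIC)
def find(d,test,box,k=4):
    hsv=cv2.cvtColor(up(d,k),cv2.COLOR_BGR2HSV).astype(int)
    c=blob(test(hsv[...,0],hsv[...,1],hsv[...,2]),[b*k for b in box])
    return (c.reshape(-1,2)+.5)/k-.5
def mid(c): return cv2.fitEllipse(c.astype(np.float32))
yellow=lambda h,s,v:(h<35)&(s>70)&(v>120)
tan=lambda h,s,v:(h<35)&(s>50)&(v>120)
blue=lambda h,s,v:(h>95)&(h<130)&(s>110)
white=lambda h,s,v:(s<40)&(v>150)
E
python3 - <<'E'
from h import *
t=cam("top"); s=cam("scene")
def tri(p,q):
    a,b=ray(t,*p),ray(s,*q); x,*_=np.linalg.lstsq(np.c_[a,-b],s["eye"]-t["eye"],rcond=None)
    P,Q=t["eye"]+x[0]*a,s["eye"]+x[1]*b; return ((P+Q)/2).round(1),(P-Q).round(1)
bt={"dish":(yellow,(230,155,44,44)),"cap":(blue,(330,200,34,34)),"mat":(tan,(130,185,56,56)),"box":(white,(222,150,56,60)),"scale":(white,(320,185,52,60)),"tape":(lambda h,s,v:(s<90)&(v>150),(298,138,42,42))}
bs={"dish":(tan,(235,178,40,32)),"cap":(blue,(268,236,26,26)),"mat":(tan,(168,155,42,40)),"tape":(lambda h,s,v:(s<90)&(v>150)&(h<40),(294,212,34,30))}
E={}
for n,(f,b) in bt.items():
    c=find(t,f,b); e=mid(c); E[n]=e; print("top",n,np.round(e[0],1),np.round(e[1],1), cv2.minAreaRect(c.astype(np.float32)))
for n,(f,b) in bs.items():
    e=mid(find(s,f,b)); print("scene",n,np.round(e[0],1),np.round(e[1],1),"tri",*tri(E[n][0],e[0]))
print("mat z10 top/",onz(t,*E["mat"][0],10),"dish z52..57",onz(t,*E["dish"][0],54),"cap",onz(t,*E["cap"][0],98),"tape",onz(t,*E["tape"][0],16))
for n,z in(("box",38),("scale",20)):
    r=cv2.minAreaRect(find(t,*bt[n]).astype(np.float32)); w=np.array([onz(t,*p,z) for p in cv2.boxPoints(r)])
    print(n,w.mean(0),w.tolist())
for n,(u,v) in {"cylbase":(190,163),"pot":(126+643/4.1-524/4.1,180+134/4.1)}.items(): print(n,onz(t,u,v,0),onz(t,u,v,64))
# plate pictures
a=cv2.resize(t["img"][154:204,222:272],(400,400),interpolation=3);b=cv2.resize(s["img"][172:222,225:275],(400,400),interpolation=3)
f=lambda i:cv2.createCLAHE(6,(2,2)).apply(cv2.cvtColor(i,6))
cv2.imwrite("pics/plate.png",np.hstack([f(a),f(b)]))
E
```

```text
top dish [250.7 175.8] [19.9 20.3] ((250.75, 175.875), (19.5, 20.25), 90.0)
top cap [350.7 218.1] [8.7 9. ] ((350.7500305175781, 218.25003051757812), (8.485280990600586, 8.838834762573242), 45.0)
top mat [157.5 212.1] [35.1 36.7] ((157.48548889160156, 212.0503387451172), (35.546470642089844, 35.715431213378906), 8.972626686096191)
top box [247.9 178.6] [47.9 50.7] ((247.4793701171875, 178.40704345703125), (37.953407287597656, 38.701416015625), 4.184916019439697)
top scale [344.6 215.3] [36.4 54.4] ((344.4740905761719, 213.81971740722656), (48.17899703979492, 31.95513343811035), 80.13418579101562)
top tape [317.7 151.3] [39.3 42. ] ((316.3993835449219, 154.87559509277344), (38.36663055419922, 33.98988723754883), 1.3971812725067139)
scene dish [255.1 192.1] [10.8 17.2] tri [560.8   5.   50.4] [ 0.6 -0.3  0.2]
scene cap [280.  247.3] [7.4 8.1] tri [ 452.1 -241.2   94.3] [ 0.1 -0.   0. ]
scene mat [187.7 174.3] [19.3 30.1] tri [463.8 249.4  10.7] [ 1.2 -0.5  0. ]
scene tape [314.3 222.4] [25.8 34.9] tri [ 641.5 -174.2   18.3] [ 2.6 -1.4  1.1]
mat z10 top/ [464.5 249.3  10. ] dish z52..57 [560.3   4.8  54. ] cap [ 451.7 -240.3   98. ] tape [ 643.7 -175.4   16. ]
box [557.475  13.275  38.   ] [[507.5, 64.6, 38.0], [611.9, 61.6, 38.0], [607.4, -39.1, 38.0], [503.1, -34.0, 38.0]]
scale [ 474.15 -244.25   20.  ] [[528.1, -192.5, 20.0], [545.5, -276.6, 20.0], [419.8, -295.0, 20.0], [403.2, -212.9, 20.0]]
cylbase [604.6 173.2   0. ] [587.  162.2  64. ]
pot [464.2 258.2   0. ] [455.4 242.   64. ]
```

View pics/plate.png

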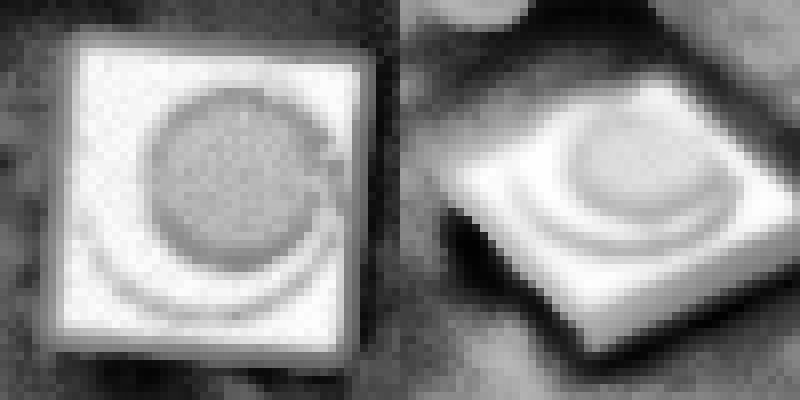

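The enhanced crop shows the plate circle with its lower edge near (215,322) and right edge near (346,190). That puts its middle at about pixel (248.1,176.9) in the top view. The dish clearly sits off-centre on it. I'll park the bottle first and check the remaining points in the same script.

```bash
cat >> h.py <<'E'
O=[-np.pi,0,np.pi/2]
def pick(x,y,z,w,hi=150):
    robot.move_ptp([x,y,hi],O); robot.move_gripper(w/93)
    robot.move_linear([x,y,z],O,speed=120); robot.move_gripper(0); robot.sleep(.2)
    print("grip mm",robot.current_gripper_width()*93,"F",robot.current_finger_force(),"t",robot.current_t())
    robot.move_linear([x,y,hi],O,speed=120)
def place(x,y,z,w,hi=150):
    robot.move_linear([x,y,hi],O,speed=220); robot.move_linear([x,y,z+8],O,speed=120)
    hit=robot.move_linear([x,y,z-2],O,speed=20,f_stop=3); print("contact",hit,robot.current_tcp_pos())
    robot.move_gripper(w/93); robot.sleep(.2); robot.move_linear([x,y,hi],O,speed=150)
    print("t",robot.current_t())
E
python3 - <<'E'
from h import *
t=cam("top"); s=cam("scene")
def tri(p,q):
    a,b=ray(t,*p),ray(s,*q); x,*_=np.linalg.lstsq(np.c_[a,-b],s["eye"]-t["eye"],rcond=None)
    P,Q=t["eye"]+x[0]*a,s["eye"]+x[1]*b; return ((P+Q)/2).round(1),(P-Q).round(1)
print("pot",tri((154.9,212.3),(184.9,162.1)),onz(t,154.9,212.3,64))
print("pan",onz(t,346.9,219.4,23),"plate",onz(t,248.1,176.9,44),"cyl",onz(s,235,172,0))
pick(452,-241,36,75)
place(430,-60,13,58)
for n in("top","scene"): cv2.imwrite(f"pics/{n}1.png",cam(n)["img"])
a=cv2.imread("pics/top1.png")[130:260,120:380];b=cv2.imread("pics/scene1.png")[120:320,150:390]
cv2.imwrite("pics/c2.png",np.hstack([cv2.resize(a,(400,200),interpolation=3),cv2.resize(b,(400,333),interpolation=3)[:200]]) if 0 else cv2.resize(a,(780,390),interpolation=3))
E
```

```text
pot (array([455.2, 241.2,  69.2]), array([ 1. , -0.4,  0. ])) [456.4 242.3  64. ]
pan [ 458.4 -249.7   23. ] plate [559.6  11.7  44. ] cyl [605.4 178.6   0. ]
grip mm 37.05060439452261 F 26.78449310120545 t 5.6833
contact True [430.18392731 -60.00065929  12.80046797]
t 11.2667
```

View pics/c2.png

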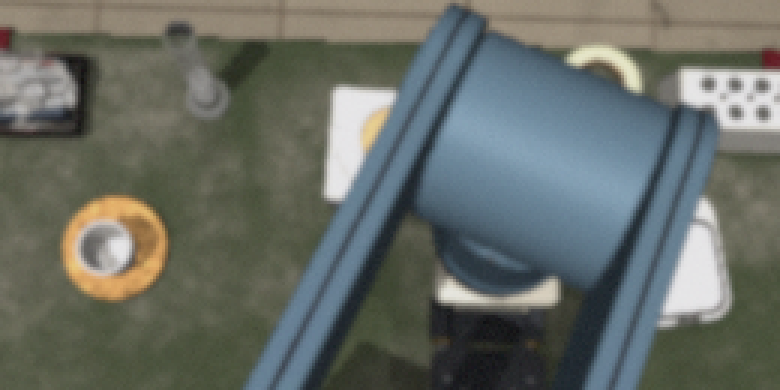

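The arm hides the bottle and the scale here. I'll swing it aside to see the empty pan and check the bottle.

Run:
```python
from h import *
robot.move_ptp([150,420,200],O)
t=cam("top"); s=cam("scene")
c=find(t,white,(320,185,52,60)); r=cv2.minAreaRect(c.astype(np.float32)); w=np.array([onz(t,*p,20) for p in cv2.boxPoints(r)]); print(w.mean(0),w.tolist())
e=mid(find(t,blue,(255,190,50,60)));print("cap",onz(t,*e[0],75)); print(robot.current_t())
a=cv2.resize(t["img"][186:242,320:376],(390,390),interpolation=3);b=cv2.resize(s["img"][200:290,225:315],(390,390),interpolation=3)
cv2.imwrite("pics/pan.png",np.hstack([a,b]))
```

```text
[ 474.1   -244.225   20.   ] [[527.9, -192.8, 20.0], [545.1, -276.5, 20.0], [419.9, -294.7, 20.0], [403.5, -212.9, 20.0]]
cap [431.6 -60.5  75. ]
13.475
```

View pics/pan.png

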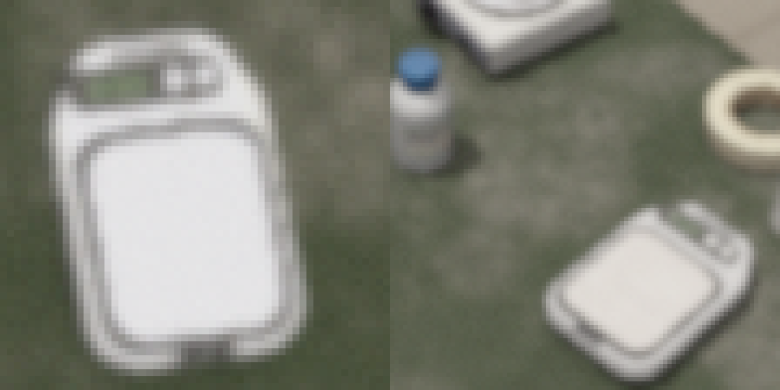

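The bottle stands upright at (431,-60). The pan is clear, with its middle at about crop pixel (187,237), which is about (458.5,-248). Now the dish.

Run:
```python
from h import *
pick(560.5,5,47.5,80)
place(458.5,-247.7,26.5,75)
robot.move_ptp([150,420,200],O)
t=cam("top"); s=cam("scene")
e=mid(find(t,yellow,(320,190,52,56)));print("dish",e,onz(t,*e[0],31)); print(robot.current_t())
L=[t["img"][186:242,320:376],t["img"][154:204,222:272]]; f=lambda i:cv2.resize(i,(390,390),interpolation=3)
g=cv2.createCLAHE(6,(2,2)).apply(cv2.cvtColor(f(L[1]),6))
cv2.imwrite("pics/c3.png",np.hstack([f(L[0]),cv2.cvtColor(g,8)]))
```

```text
grip mm 0.6391568296891957 F 0.0 t 18.6667
contact False [ 458.46592801 -247.69307901   24.41058746]
t 25.2583Traceback (most recent call last):
  File "<stdin>", line 6, in <module>
  File "h.py", line 21, in find
    c=blob(test(hsv[...,0],hsv[...,1],hsv[...,2]),[b*k for b in box])
  File "h.py", line 16, in blob
    c=max(c,key=cv2.contourArea)+np.array([x,y]); return cv2.convexHull(c)
      ~~~^^^^^^^^^^^^^^^^^^^^^^^
ValueError: max() iterable argument is empty
```

The fingers shut without gripping anything, so I need to look.

Run:
```python
from h import *
t=cam("top"); s=cam("scene"); print(robot.current_t(),robot.current_tcp_pos())
e=mid(find(t,yellow,(222,140,60,70)));print("dish",e,onz(t,*e[0],54),onz(t,*e[0],50))
a=cv2.resize(t["img"][149:209,217:277],(390,390),interpolation=3);b=cv2.resize(s["img"][165:225,222:282],(390,390),interpolation=3)
cv2.imwrite("pics/c3.png",np.hstack([a,b]))
```

```text
28.0667 [150.46762724 419.83565392 199.90231202]
dish ((250.73779296875, 175.83868408203125), (19.972639083862305, 20.32830047607422), 107.54611206054688) [560.2   4.8  54. ] [561.2   4.8  50. ]
```

View pics/c3.png

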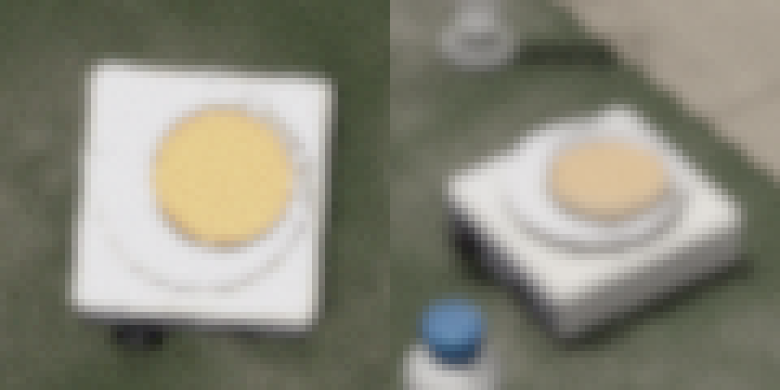

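The dish hasn't moved at all, so the fingers never reached it. I'll redo the descent step by step and look before closing.

Run:
```python
from h import *
robot.move_ptp([560.5,5,150],O); print(robot.current_tcp_pos(),robot.current_eef_rot(),robot.current_gripper_width())
robot.move_gripper(80/93); print(robot.current_gripper_width())
print(robot.move_linear([560.5,5,60],O,speed=120)); print(robot.current_tcp_pos(),robot.current_contact_force())
s=cam("scene"); cv2.imwrite("pics/s4.png",cv2.resize(s["img"][120:240,190:310],(590,590),interpolation=3))
print("exp tip px in crop",[((proj(s,p)-[190,120])*590/120).round() for p in([560.5,5,60],[600,5,60],[520,5,60])],robot.current_t())
```

```text
[560.31874796   6.10168496 150.18993058] [ 3.14145893e+00 -3.22373233e-04  1.57205310e+00] 0.808365190100694
0.8615113509992243
False
[561.12832029   4.87037544  60.64682599] [0.34890191 0.67112766 0.04547275]
exp tip px in crop [array([320., 343.]), array([371., 319.]), array([266., 368.])] 31.4667
```

View pics/s4.png

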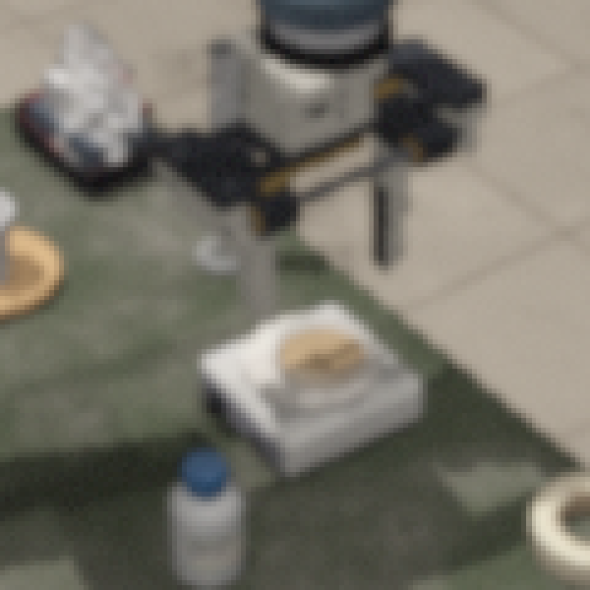

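The dish is where expected, at about (320,352). The fingertips at (262,310) and (387,262), though, show well above the predicted (266,368) and (371,319). The true tips are roughly 40 mm above the reported TCP. I'll feel downward beside the dish with a force stop to get the real offset.

Run:
```python
from h import *
hit=robot.move_linear([560.5,5,-5],O,speed=40,f_stop=3)
p=robot.current_tcp_pos(); print(hit,p,robot.current_contact_force(),robot.current_t())
s=cam("scene"); cv2.imwrite("pics/s5.png",cv2.resize(s["img"][120:240,190:310],(590,590),interpolation=3))
```

```text
True [560.26628135   5.02085274   5.54833993] [-0.14209979  0.77568877  4.17446125] 32.6917
```

View pics/s5.png

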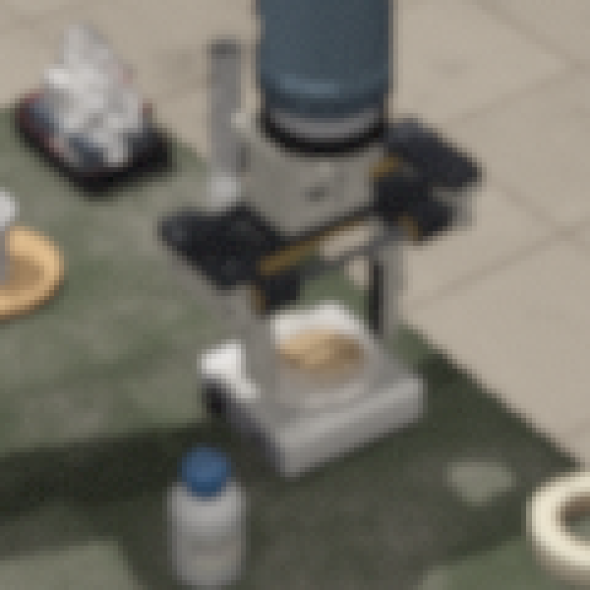

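Contact came at a reported z of 5.5 where the plate is at 44, and the tips in the picture, near (260,390) and (380,335), match z≈44. So true tip z = reported z + 38.5. I'll grip the dish here and carry it over.

```bash
sed -i 's/hi=150/hi=110/g; s/speed=120); robot.move_gripper(0)/speed=150); robot.move_gripper(0)/' h.py
python3 - <<'E'
from h import *
robot.move_linear([560.5,5,8.5],O,speed=40); robot.move_gripper(0); robot.sleep(.2)
print("grip",robot.current_gripper_width()*93,robot.current_finger_force())
if robot.current_gripper_width()*93<45: raise SystemExit
robot.move_linear([560.5,5,70],O,speed=120)
place(458.5,-247.7,-12.5,75)
robot.move_ptp([150,420,150],O)
t=cam("top"); s=cam("scene")
e=mid(find(t,yellow,(320,190,52,56)));print("dish",e,onz(t,*e[0],30)); print(robot.current_t())
L=[t["img"][186:242,320:376],t["img"][154:204,222:272]]; f=lambda i:cv2.resize(i,(390,390),interpolation=3)
g=cv2.createCLAHE(6,(2,2)).apply(cv2.cvtColor(f(L[1]),6))
cv2.imwrite("pics/c6.png",np.hstack([f(L[0]),cv2.cvtColor(g,8)]))
E
```

```text
grip 59.1141210421569 29.999908804893494
contact True [ 458.81266075 -247.85151501  -12.64081949]
t 38.9667
dish ((346.6864318847656, 218.49325561523438), (20.3218994140625, 21.165544509887695), 118.46218872070312) [ 459.8 -247.4   30. ]
41.675
```

View pics/c6.png

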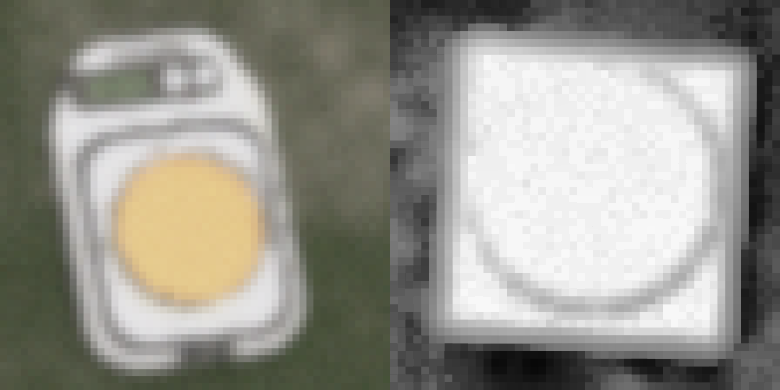

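The dish sits in the middle of the pan, its disc centred at about (189,228) in the crop. The plate circle's middle is at about (205,175) in the right crop, giving (560.5,12). Now the pot.

Run:
```python
from h import *
pick(455.8,241.8,-9.5,72)
if robot.current_gripper_width()*93<25: raise SystemExit
place(560.5,12,24.5,70)
robot.move_ptp([150,420,150],O)
t=cam("top"); s=cam("scene"); print(robot.current_t())
e=mid(find(t,blue,(255,190,50,60)));print("cap",onz(t,*e[0],75))
f=lambda i:cv2.resize(i,(390,390),interpolation=3)
cv2.imwrite("pics/c7.png",np.hstack([f(t["img"][149:209,217:277]),f(s["img"][152:222,215:285])]))
print("plate top-crop px",(proj(t,[560.5,12,98])-[217,149])*6.5)
```

```text
grip mm 44.583051809607646 F 30.000711124157533 t 45.0333
contact True [560.42757367  11.95453761  24.66631225]
t 50.2667
52.45
cap [431.7 -60.5  75. ]
plate top-crop px [200.2 145.6]
```

View pics/c7.png

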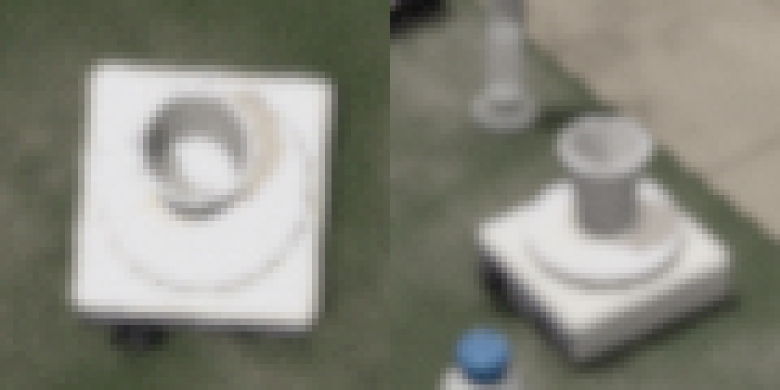

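The pot stands upright in the middle of the plate, its rim at about (196,146) where (200,146) was expected. Last is the bottle.

Run:
```python
from h import *
pick(431,-60.3,-18.5,75)
if robot.current_gripper_width()*93<25: raise SystemExit
place(464.2,249.3,-8.5,62,hi=120)
robot.move_ptp([300,-100,220],O)
t=cam("top"); s=cam("scene"); print(robot.current_t())
e=mid(find(t,blue,(130,185,56,56)));print("cap",onz(t,*e[0],85))
e=mid(find(t,yellow,(320,190,52,56)));print("dish",onz(t,*e[0],30))
f=lambda i:cv2.resize(i,(390,390),interpolation=3)
cv2.imwrite("pics/c8.png",np.hstack([f(t["img"][140:260,120:240]),f(s["img"][120:300,150:330])]))
```

```text
grip mm 39.94618225863254 F 30.001788720837794 t 56.6667
contact True [464.35110765 249.44419901  -8.41402929]
t 62.85
64.425
cap [465.5 247.7  85. ]
dish [ 459.3 -247.2   30. ]
```

View pics/c8.png

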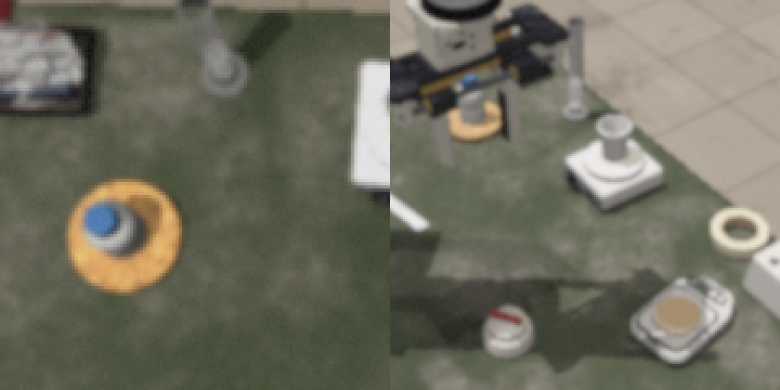

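The bottle stands upright in the middle of the mat, with its cap at about (100,220) and the mat centred at (125,236), the offset being parallax. The pot, dish, cylinder and tape are in place.

```bash
python3 -c "
from bench import robot
print(robot.hand_in())"
```

```text
the job is handed in; nothing more can be done
None
```

I've handed the job in: the dish is on the pan, the pot on the plate and the bottle on the mat, each upright, released and within about 2–3 mm of the middle by the camera, at about 64 s. The first dish grasp missed because the fingertips are really about 38 mm above the reported TCP; that also meant the bottle was parked with a grip near its shoulder. The cylinder and tape looked undisturbed.

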